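Unplug a hollow cathode lamp and hold it level over the light panel

ROBOT

A 6-joint arm with a two-finger parallel gripper is mounted at the origin on the work surface. World frame = base frame: x ahead of the robot, y to its left, z up, the work surface at z = 0. Lengths are in m, angles in degrees, forces in N, time in s.
With the tool pointing down it reaches from about 0.3 to 0.75 m from the base axis. Payload 8.5 kg.
Tool frame: the origin (TCP) lies at the very end of the fingers, on their centre line; the grasp point (between the pads) lies 19 mm behind it; x points along the fingers, y is the direction in which the jaws open and shut, and the axes are right-handed (so a half turn about x gives the same grasp; the last joint's range is limited). The gripper opens to 85 mm and grips with 20 to 120 N. Pads are 22 mm wide; open, the fingers measure 114 mm over their backs; the gripper's body (76 mm by 85 mm) begins 54 mm behind the grasp point. The pads swing forward as they close: fully open they stand 13 mm farther back than shut.
Start: joints at [-12.336, 21.807, 74.336, -0, 83.858, -12.336], TCP at [0.55, 0, 0.231] pointing down, gripper open.
Joint ranges: [-178.18, 178.18], [-50.72, 133.34], [12.68, 142.11], [-81.47, 261.47], [9.98, 163.14], [-165.26, 165.26]. Speed limits (degrees/s): [136.94, 136.94, 180, 180, 180, 180].

INTERFACE

Orientations are given as a 3x3 rotation matrix whose columns are the frame's x, y, z axes.
In Python, from rig import sensors, cams, env gives the robot as it stands.
- The arm moves only by the shell command python3 -m crank 'ROWS' [FORCE]. ROWS is a JSON object of lists of equal length, an entry for each row: "hand": the closure in counts, from 0 (fully open) to 255 (shut); "translation": the shift along the tool's x, y, z in m, a list of three; "dr": the turn, a rotation vector about the tool's x, y, z in rad, a list of three. A call has 1 to 5 rows; each row is the pose to reach, as a shift and turn from the pose commanded when the call began, along the tool's axes at that moment; what a row does not reach only later rows make up. A row lasts 1/10 s, in which the tool goes at most 50 mm and 8.59 degrees, less where a joint would pass 70% of its speed; a pose out of reach is approached as far as the arm can. A call with a gripper value outside its range is refused whole. The fingers move at their own pace and stop on an object; FORCE is the grip in N (left out, the last holds). Time passes only in rows, so rows that repeat a pose let the fingers close. It gives the time, the measured TCP pose, the force and the opening at its end, in the units of the state.
- sensors.observe(): the state, without advancing time (a new reading comes with each control period).
- cams.get_image(name): name is "scene" or "side" or "wrist"; returns (picture, depth): 420x560x3 uint8, blue, green, red; 420x560 float32, m along the optical axis (not along the pixel's ray), 0 where there is no reading.
- cams.calibration(name): a dict with "vertical_fov" (degrees; the focal length in pixels is half the picture's height over the tangent of half this angle, whatever the lens; pixels are square), "cx", "cy" (the principal point, pixels), "distortion" ([k1, k2, p1, p2, k3] as OpenCV has them; the pictures are not rectified), "extrinsics" (4x4, takes a point from camera to world coordinates). Camera axes: x right, y down, z forward; pixel columns grow to the right and rows downward; lengths in m; the calibration is good to about 2 mm. A picture is of the moment at which its call begins: read the wrist's pose just before it. calibration takes no time and is no camera call; for the wrist camera it gives the pose at the moment of the call.
- env.close_job(): hands the job in, once; it reports no verdict.
The state is a dict: "time_s": time; "q": joint angles; "qvel": joint speeds; "joint_efforts": joint torques, N m; "position": TCP position; "tool_rot": TCP orientation; "ft_force": force on the tool from outside, world axes, zero at the start; "wrist_torque": the same for the moment, N m; "grip_width": finger opening in m.
Only numpy, scipy, OpenCV 4.12 (cv2) and the standard library are available. Lean on these libraries where they do the work, as an engineer would, in place of code of your own. Each camera call takes 0.05 s, during which the arm holds its last target. There are 200 camera calls.

TASK

Pull the lamp with the blue collar and blue shoulder band straight up out of its socket in the warm-up unit, without touching the window on its top end. Turn it onto its side and hold it level and still over the middle of the light panel, at least 15 cm above the bench, so that its glass can be inspected against the light: finish while still holding it there. Leave the other lamps plugged in, do not knock the lamp on the panel, and leave everything else where it stands.

Things in the scene. Friction and masses are not known exactly. Their poses are not given: they have to be found in the camera images.
- unit: the lamp warm-up unit, a low grey box with a white top, 130 (its x) x 400 (its y) x 60 mm high, fixed; origin at the centre of its underside, z up; displays and knobs on its -x face. Four sockets (holes of 23 mm in the top, 60 mm above the bench) lie at x = 0, y = -135, -45, 45, 135 mm; a lamp stands upright in each, in any order
- blue_lamp_mid (a point): the blue-collared lamp: this point lies half-way along its axis, near its centre of mass (about 120 g), 122 mm above the bench when plugged in; z along the axis to the window. Round about z; from this point along z: spigot and pins -90 to -62 mm (in the socket), blue collar of 33 mm diameter -62 to -38, glass bulb of 37 mm diameter -38 to 38, blue shoulder band, glass neck of 29 mm diameter 48 to 85, window 85 to 88
- blue_lamp_plug (a point): the lower tip of the blue lamp's spigot, 28 mm below the unit's top when plugged in. Sprung clips in the socket hold the knob of the spigot: it takes about 8 to 12 N of straight pull in the first 3 mm, they let go after about 10 mm, and the plug is free of the socket after 28 mm
- blue_lamp_window: the flat round window, 30 mm in diameter and 3 mm thick, on the top end of the blue lamp; origin at the centre of its inner face, 207 mm above the bench when plugged in. Not to be touched by anything
- red_lamp_mid (a point): like blue_lamp_mid, on the lamp of the same shape with the red collar; to be left plugged in
- yellow_lamp_mid (a point): the same on the lamp with the yellow collar; to be left plugged in
- green_lamp_mid (a point): the same on the lamp with the green collar; to be left plugged in
- panel: the light panel, a flat white luminous plate with an aluminium rim, 180 (its x) x 240 (its y) x 8 mm high, lying fixed on the bench; origin at the centre of its underside, z up
- panel_mid (a point): the middle of the light panel's upper face, 8 mm above the bench
- beaker_a: larger empty glass beaker, 68 mm in diameter, 90 mm high, origin at the centre of its underside; bystander at the back of the bench
- beaker_b: smaller empty glass beaker, 52 mm in diameter, 70 mm high, origin at the centre of its underside; bystander
- white_bottle: white plastic bottle, 64 mm in diameter, 150 mm high, origin at the centre of its underside; bystander
- flask: glass flask with a blue stopper, 70 mm in diameter, 156 mm high, origin at the centre of its underside; bystander
Things that resemble listed ones, but are neither listed nor needed, are in the scene too. Leave any purple look-alike of the part that bears blue_lamp_mid alone.

How it is judged (in metres and radians):
On the way:
1. the blue-collared lamp has been drawn out of its socket and its plug is clear above the unit's top, held in the gripper (z of blue_lamp_plug in the frame of unit above 0.065 m and contact force between the fingers and blue_lamp above 0.5 N), for 0.2 s.
At the end, for the whole second after the job is handed in: Blue lamp in the fingers, still, axis within 15 degrees of level, its mid point 15 cm or more above the bench and within 70 mm (horizontally) of the panel's middle, touching neither unit nor panel; other lamps still plugged in (moved under 12 mm), glassware and bottle moved under 30 mm (angle between blue_lamp_mid's own z axis and vertical between 1.31 and 1.83 rad and height (world z) of blue_lamp_mid above 0.15 m and horizontal distance between blue_lamp_mid and panel_mid below 0.07 m and contact force between the fingers and blue_lamp above 0.5 N and contact force between blue_lamp and unit below 0.1 N and contact force between blue_lamp and panel below 0.1 N and linear speed of blue_lamp below 0.03 m/s and angular speed of blue_lamp below 0.2 rad/s and distance of each of red_lamp_mid, yellow_lamp_mid, green_lamp_mid from where it was at the start of the episode below 0.012 m and distance of each of beaker_a, beaker_b, white_bottle, flask from where it was at the start of the episode below 0.03 m); the arm keeps its last pose, push and grip.
It fails at once if the blue lamp is levered crooked (more than 15 degrees) while its plug is still in the socket (angle between blue_lamp_mid's own z axis and vertical above 0.26 rad and z of blue_lamp_plug in the frame of unit below 0.057 m and contact force between blue_lamp and unit above 0.2 N).
It fails at once if the window of the blue lamp is touched (contact force between anything else and blue_lamp_window above 0.3 N).
It fails at once if the blue lamp is knocked on the light panel (contact force between blue_lamp and panel above 1 N).
It fails at once if another lamp is moved in its socket or pulled out (more than 12 mm at its middle) (distance of any of red_lamp_mid, yellow_lamp_mid, green_lamp_mid from where it was at the start of the episode above 0.012 m).
It fails at once if a beaker, the bottle or the flask is shifted by more than 30 mm (distance of any of beaker_a, beaker_b, white_bottle, flask from where it was at the start of the episode above 0.03 m).
It also fails if it takes over 48 s, if anything falls off the work surface, if the arm or the gripper's body presses on something with over 40 N, if the wrist force passes 120 N, or if a joint passes its speed limit or range.

## Working session

There is one attempt and no reset: what is moved stays moved. The work goes in short steps, Python scripts to look and compute and a shell command to move; the robot and the scene stay as the last step left them, time stands still between calls to the robot, and variables do not carry over. Pictures are saved under pics/ and viewed, about 8 in all and at most 12, crops included, and the job is handed in when it is done.

```bash
mkdir -p pics; ls; cat > h.py <<'E'
import numpy as np,cv2
from rig import sensors,cams,env
def snap(n,f=None):
    c=cams.calibration(n); im,d=cams.get_image(n)
    if f: cv2.imwrite('pics/'+f,im)
    np.savez('pics/'+n+'.npz',im=im,d=d,E=c['extrinsics'],K=[c['vertical_fov'],c['cx'],c['cy']],D=c['distortion'])
    return im,d
def load(n): return np.load('pics/'+n+'.npz')
def world(z,uv,depth=None):
    uv=np.atleast_2d(np.array(uv,float)); fov,cx,cy=z['K']; f=z['im'].shape[0]/2/np.tan(np.radians(fov)/2)
    K=np.array([[f,0,cx],[0,f,cy],[0,0,1]])
    n=cv2.undistortPoints(uv[:,None],K,z['D'])[:,0]
    d=z['d'][uv[:,1].astype(int),uv[:,0].astype(int)] if depth is None else depth
    p=np.c_[n*d[:,None],d]
    return p@z['E'][:3,:3].T+z['E'][:3,3]
def allworld(z):
    h,w=z['d'].shape; u,v=np.meshgrid(np.arange(w),np.arange(h))
    return world(z,np.c_[u.ravel(),v.ravel()]).reshape(h,w,3)
E
python3 - <<'E'
from h import *
a,_=snap('scene'); b,_=snap('side')
cv2.imwrite('pics/a.png',a);cv2.imwrite('pics/b.png',b)
for n in('scene','side'):print(load(n)['E'].round(3))
s=sensors.observe();print(s['position'],s['tool_rot'],s['time_s'],s['grip_width'])
E
```

```text
pics
[[-0.858  0.379 -0.346  0.94 ]
 [ 0.513  0.658 -0.551  0.533]
 [ 0.019 -0.651 -0.759  0.873]
 [ 0.     0.     0.     1.   ]]
[[ 0.839 -0.412  0.356  0.254]
 [-0.544 -0.637  0.545 -0.585]
 [ 0.002 -0.651 -0.759  0.955]
 [ 0.     0.     0.     1.   ]]
[5.49729790e-01 5.89369884e-05 2.30791680e-01] [[-1.27015798e-03  9.99999193e-01  8.22703681e-06]
 [ 2.93530333e-04  8.59987329e-06 -9.99999957e-01]
 [-9.99999150e-01 -1.27015551e-03 -2.93541020e-04]] 0.1 0.0854044229658627
```

View pics/a.png

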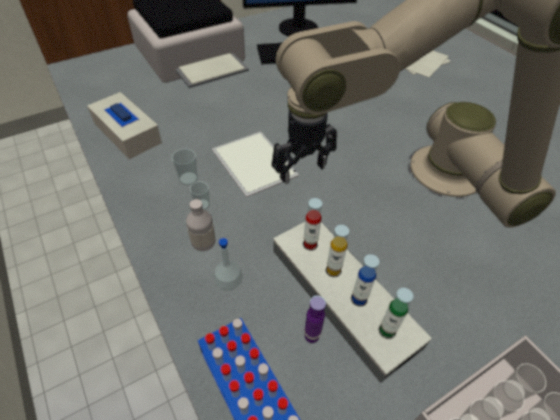

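View pics/b.png

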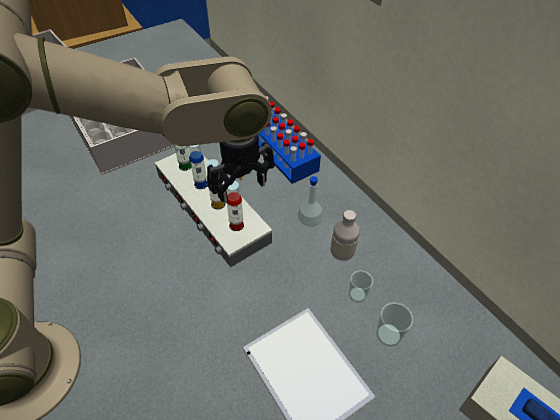

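Scene view: the lamps on the unit are red (313,230), yellow (337,255), blue (363,283) and green (395,315). A purple look-alike (315,320) stands beside the unit. The other blue things are the flask's stopper (223,243) and the blue rack (245,375). I choose the lamp at (363,283), third socket from the red end. The panel is at (255,162) here and (308,370) in the side view.

```bash
cat > m.py <<'E'
from h import *
for n in('scene','side'):
    z=load(n);W=allworld(z);im=z['im'].astype(int);B,G,R=im[...,0],im[...,1],im[...,2];ok=z['d']>0
    X,Y,Z=W[...,0],W[...,1],W[...,2]
    def rect(m,name):
        m=cv2.morphologyEx(m.astype(np.uint8),cv2.MORPH_OPEN,np.ones((3,3)))
        k,l,st,_=cv2.connectedComponentsWithStats(m);i=1+st[1:,4].argmax()
        r=cv2.minAreaRect((W[l==i][:,:2]*1000).astype(np.float32));print(n,name,np.round(r[0]),np.round(r[1]),round(r[2],1),W[l==i][:,2].mean().round(4))
    rect(ok&(abs(Z-.06)<.006)&(R>120)&(Y<.1),'unit')
    rect(ok&(abs(Z-.008)<.006)&(R>170),'panel')
    for nm,m in(('blue',(B>R+50)&(B>G+40)),('red',(R>B+90)&(R>G+90)),('purple',(B>G+35)&(R>G+20)),('green',(G>R+40)&(G>B+15)),('yel',(R>B+90)&(G>B+50))):
        m=(m&ok&(Z>.06)&(Z<.19)&(X<.75)).astype(np.uint8)
        k,l,st,c=cv2.connectedComponentsWithStats(m)
        for i in range(1,k):
            if st[i,4]>25:print(n,nm,c[i].round(),st[i,4],np.median(W[l==i],0).round(3),W[l==i][:,2].min().round(3),W[l==i][:,2].max().round(3))
z=load('scene');cv2.imwrite('pics/crop.png',cv2.resize(z['im'][180:360,260:440],None,fx=3,fy=3))
E
python3 m.py; python3 -c "
from h import *
print(world(load('scene'),[[186,170],[200,195],[202,215],[228,265],[316,305],[316,325]]).round(3))"
```

```text
scene unit [557.  47.] [132. 106.] 2.4 0.0607
scene panel [ 505. -325.] [233. 172.] 89.6 0.0089
scene blue [366. 277.] 90 [0.558 0.249 0.169] 0.162 0.18
scene red [312. 220.] 34 [0.569 0.071 0.168] 0.163 0.173
scene purple [314. 320.] 316 [0.686 0.259 0.134] 0.073 0.172
scene green [398. 309.] 149 [0.552 0.337 0.173] 0.162 0.189
scene yel [337. 247.] 66 [0.563 0.159 0.168] 0.161 0.177
side unit [555.  48.] [131. 107.] 2.8 0.0613
side panel [ 503. -325.] [237. 178.] 89.4 0.0082
side blue [196. 157.] 120 [0.539 0.228 0.172] 0.159 0.189
side blue [202. 185.] 35 [0.543 0.227 0.072] 0.061 0.079
side red [236. 201.] 64 [0.553 0.047 0.167] 0.159 0.177
[[ 0.717 -0.331  0.064]
 [ 0.723 -0.218  0.068]
 [ 0.76  -0.106  0.121]
 [ 0.758  0.022  0.073]
 [ 0.68   0.252  0.178]
 [ 0.683  0.265  0.121]]
```

View pics/crop.png

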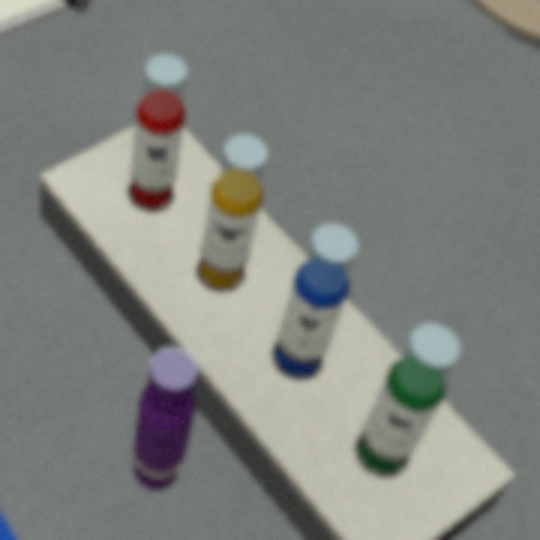

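The crop confirms the third lamp, with blue collar and band. The purple one is off the unit. My plan is a horizontal grasp of the bulb from the robot's side. I'll lift first, then test which way the wrist swings.

```bash
python3 -m crank '{"hand":[0,0,0,0,0],"translation":[[-0.05,0,0],[-0.1,0,0],[-0.15,0,0],[-0.15,0,0],[-0.15,0,0]],"dr":[[0,0.15,0],[0,0.3,0],[0,0.45,0],[0,0.6,0],[0,0.75,0]]}'; python3 - <<'E'
from h import *
print(np.round(sensors.observe()['q'],1))
for n in('scene','side'):
    z=load(n);W=allworld(z);im=z['im'].astype(int);Z=W[...,2]
    m=(z['d']>0)&(abs(Z-.06)<.006)&(im[...,2]>120)&(W[...,1]>-.03)&(W[...,1]<.42)&(W[...,0]<.66)&(W[...,0]>.45)
    r=cv2.minAreaRect((W[m][:,:2]*1000).astype(np.float32));print(n,r)
    P=W[m];
    a=np.radians(r[2]) 
    for yy in np.arange(.02,.39,.06):
        s=abs(P[:,1]-yy)<.012; print(yy.round(2),np.percentile(P[s,0],[1,99]).round(4),end=' ')
    print(np.percentile(P[:,1],[.3,99.7]))
E
```

```text
time_s: 0.6
position: [0.5502, -0.0006, 0.3829]
tool_rot: [[0.003, 1.0, 0.002], [0.685, -0.001, -0.729], [-0.729, 0.004, -0.685]]
ft_force: [0.7, 1.3, -2.1]
grip_width: 0.0854
[-29.6  22.3  60.2  41.3 115.3 -17.3]
scene ((547.8627319335938, 193.40728759765625), (132.9942626953125, 401.1395568847656), 3.4465229511260986)
0.02 [0.4952 0.6236] 0.08 [0.5006 0.6198] 0.14 [0.4858 0.6166] 0.2 [0.5183 0.6118] 0.26 [0.4803 0.609 ] 0.32 [0.478  0.6056] 0.38 [0.4738 0.6012] [-0.00260856  0.39471305]
side ((546.9270629882812, 195.88307189941406), (132.01107788085938, 404.4046630859375), 3.3910434246063232)
0.02 [0.4922 0.6203] 0.08 [0.4886 0.6172] 0.14 [0.4855 0.6139] 0.2 [0.4818 0.5482] 0.26 [0.4772 0.5657] 0.32 [0.4751 0.6024] 0.38 [0.4709 0.5348] [-0.00568383  0.39181696]
```

```bash
python3 -m crank '{"hand":[0,0,0,0,0],"translation":[[0,0,0],[0,0,0],[0,0,0],[0,0,0],[0,0,0]],"dr":[[0,0.15,0],[0,0.3,0],[0,0.45,0],[0,0.6,0],[0,0.75,0]]}'; python3 -c "
from h import *
print(np.round(sensors.observe()['q'],1))"; python3 -m crank '{"hand":[0,0,0,0,0],"translation":[[0,-0.02,0],[0,-0.04,0],[0,-0.06,0],[0,-0.08,0],[0,-0.1,0]],"dr":[[0,0,0.15],[0,0,0.3],[0,0,0.45],[0,0,0.6],[0,0,0.75]]}'; python3 -c "
from h import *
print(np.round(sensors.observe()['q'],1))"
```

```text
time_s: 1.1
position: [0.5501, -0.0008, 0.3812]
tool_rot: [[0.002, 1.0, -0.0], [0.998, -0.002, -0.065], [-0.065, -0.0, -0.998]]
ft_force: [-0.4, -0.1, -0.0]
grip_width: 0.0851
[-36.3  31.8  73.   75.2 123.6 -20.4]
time_s: 1.6
position: [0.4493, -0.0001, 0.3809]
tool_rot: [[0.686, 0.727, -0.001], [0.725, -0.685, -0.071], [-0.052, 0.048, -0.998]]
ft_force: [-0.3, -0.8, 1.1]
grip_width: 0.0851
[-55.3   6.6 114.5  81.3  98.6 -34.8]
```

```bash
cat >> h.py <<'E'
from scipy.spatial.transform import Rotation as Ro
def goto(p,R):
    s=sensors.observe();R0=np.array(s['tool_rot']);print('q',np.round(s['q'],1),'t',s['time_s'])
    print('translation',(R0.T@(np.array(p)-s['position'])).round(4),'dr',Ro.from_matrix(R0.T@R).as_rotvec().round(3))
A=np.radians(3.4);c,s_=np.cos(A),np.sin(A)
RG=np.array([[c,s_,0],[s_,-c,0],[0,0,-1.]])
E
python3 -c "
from h import *
goto([.42,.15,.35],RG)"
```

```text
q [-55.3   6.6 114.5  81.3  98.6 -34.8] t 1.6
translation [ 0.0904 -0.1255  0.0203] dr [0.065 0.031 0.755]
```

```bash
python3 -m crank '{"hand":[0,0,0,0,0],"translation":[[0.02,-0.025,0],[0.04,-0.05,0.005],[0.055,-0.075,0.01],[0.07,-0.1,0.015],[0.09,-0.125,0.02]],"dr":[[0.013,0.006,0.15],[0.026,0.012,0.3],[0.04,0.018,0.45],[0.052,0.025,0.6],[0.065,0.03,0.75]]}'; python3 -c "
from h import *
goto([.42,.233,.25],RG)"
```

```text
time_s: 2.1
position: [0.432, 0.1177, 0.3736]
tool_rot: [[0.967, 0.247, 0.059], [0.249, -0.968, -0.022], [0.052, 0.036, -0.998]]
ft_force: [1.0, -1.0, 0.9]
grip_width: 0.0853
q [-21.7  -5.6 135.6 133.5  54.2 -58.2] t 2.1
translation [ 0.0107 -0.119   0.1202] dr [ 0.031 -0.055  0.191]
```

```bash
python3 -c "
from h import *
goto([.475,.235,.25],RG)"; python3 -m crank '{"hand":[0,0,0,0,0],"translation":[[0.02,-0.025,0.025],[0.035,-0.05,0.05],[0.05,-0.075,0.075],[0.06,-0.09,0.1],[0.065,-0.105,0.12]],"dr":[[0.01,-0.01,0.05],[0.015,-0.02,0.1],[0.03,-0.05,0.15],[0.03,-0.055,0.19],[0.03,-0.055,0.19]]}';python3 -c "
from h import *
goto([.475,.235,.13],RG)"
```

```text
q [-21.7  -5.6 135.6 133.5  54.2 -58.2] t 2.1
translation [ 0.0644 -0.1074  0.1234] dr [ 0.031 -0.055  0.191]
time_s: 2.6
position: [0.4728, 0.208, 0.2861]
tool_rot: [[0.998, 0.06, 0.005], [0.06, -0.998, 0.0], [0.005, 0.0, -1.0]]
ft_force: [1.9, -0.7, 0.7]
grip_width: 0.0854
q [ 17.8  18.7 130.4 196.5  60.4 -98.4] t 2.6
translation [ 0.003  -0.0269  0.1562] dr [ 0.    -0.005  0.001]
```

```bash
python3 -m crank '{"hand":[40,40,40,40,40],"translation":[[0,-0.01,0.04],[0,-0.02,0.08],[0.003,-0.027,0.12],[0.003,-0.027,0.15],[0.003,-0.027,0.155]],"dr":[[0,-0.005,0],[0,-0.005,0],[0,-0.005,0],[0,-0.005,0],[0,-0.005,0]]}';python3 -m crank '{"hand":[40],"translation":[[0,0,0]],"dr":[[0,0,0]]}';python3 - <<'E'
from h import *
goto([.475,.235,.13],RG)
snap('wrist','w.png'); a,_=snap('side','s2.png')
z=load('wrist');print(z['E'].round(3))
W=allworld(z);m=(z['d']>0)&(abs(W[...,2]-.13)<.02)&(abs(W[...,0]-.54)<.03)&(abs(W[...,1]-.24)<.04)
P=W[m];print(m.sum(),P.min(0).round(4),P.max(0).round(4))
if m.sum():
    r=np.linalg.lstsq(np.c_[2*P[:,:2],np.ones(len(P))],(P[:,:2]**2).sum(1),rcond=None)[0];print(r[:2],np.sqrt(r[2]+r[:2]@r[:2]))
E
```

```text
time_s: 3.1
position: [0.4744, 0.2351, 0.1261]
tool_rot: [[0.998, 0.064, -0.009], [0.064, -0.998, -0.003], [-0.009, 0.002, -1.0]]
ft_force: [-0.9, -0.4, 0.8]
grip_width: 0.0718
time_s: 3.2
position: [0.4742, 0.2348, 0.1296]
tool_rot: [[0.998, 0.064, -0.005], [0.064, -0.998, -0.001], [-0.005, 0.001, -1.0]]
ft_force: [0.6, -0.2, -0.1]
grip_width: 0.072
q [ 22.7  50.3 133.9 199.1  93.7 -88.7] t 3.2
translation [ 0.0008 -0.0002 -0.0004] dr [0.001 0.005 0.005]
[[ 0.064 -0.291  0.955  0.332]
 [-0.998 -0.019  0.061  0.226]
 [ 0.    -0.957 -0.291  0.203]
 [ 0.     0.     0.     1.   ]]
2579 [0.5237 0.221  0.11  ] [0.5446 0.2576 0.15  ]
[0.54330341 0.23946821] 0.017966061718384843
```

View pics/w.png

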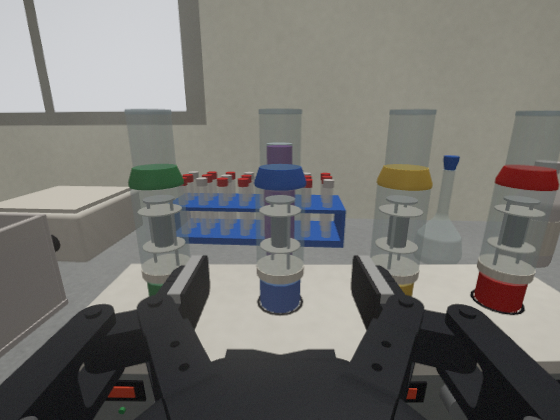

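The wrist view shows the blue lamp at (280,240), centred between the pads, with green at (155,230) and yellow at (403,240) clear of the fingers. The circle fit puts the axis at (0.5435, 0.2395). I'll advance and grip.

```bash
python3 -m crank '{"hand":[40,40,40,40,40],"translation":[[0.02,0,0],[0.04,0,0],[0.06,0,0],[0.08,0,0],[0.091,0,0]],"dr":[[0,0,0],[0,0,-0.005],[0,0.005,-0.005],[0,0.005,-0.005],[0,0.005,-0.005]]}';python3 -m crank '{"hand":[255,255,255,255,255],"translation":[[0,0,0],[0,0,0],[0,0,0],[0,0,0],[0,0,0]],"dr":[[0,0,0],[0,0,0],[0,0,0],[0,0,0],[0,0,0]]}' 60;python3 -m crank '{"hand":[255,255,255,255,255],"translation":[[0,0,0],[0,0,0],[0,0,0],[0,0,0],[0,0,0]],"dr":[[0,0,0],[0,0,0],[0,0,0],[0,0,0],[0,0,0]]}'
```

```text
time_s: 3.8
position: [0.566, 0.2403, 0.1332]
tool_rot: [[0.998, 0.068, 0.007], [0.068, -0.998, 0.001], [0.007, -0.001, -1.0]]
ft_force: [-1.2, 0.1, 0.8]
grip_width: 0.0723
time_s: 4.3
position: [0.5644, 0.2408, 0.1306]
tool_rot: [[0.998, 0.069, 0.003], [0.069, -0.998, -0.0], [0.003, 0.0, -1.0]]
ft_force: [-4.2, -1.4, 5.4]
grip_width: 0.0358
time_s: 4.8
position: [0.5645, 0.2408, 0.1305]
tool_rot: [[0.998, 0.069, 0.003], [0.069, -0.998, -0.0], [0.003, 0.0, -1.0]]
ft_force: [-4.1, -0.7, 6.4]
grip_width: 0.0356
```

```bash
python3 -m crank '{"hand":[255,255,255,255,255],"translation":[[0,0,-0.003],[0,0,-0.006],[0,0,-0.009],[0,0,-0.012],[0,0,-0.015]],"dr":[[0,0,0],[0,0,0],[0,0,0],[0,0,0],[0,0,0]]}';python3 -m crank '{"hand":[255,255,255,255,255],"translation":[[0,0,-0.005],[0,0,-0.01],[0,0,-0.015],[0,0,-0.02],[0,0,-0.025]],"dr":[[0,0,0],[0,0,0],[0,0,0],[0,0,0],[0,0,0]]}'; python3 - <<'E'
from h import *
snap('wrist','w2.png'); snap('scene','s3.png')
E
```

```text
time_s: 5.3
position: [0.565, 0.2407, 0.1459]
tool_rot: [[0.998, 0.069, 0.003], [0.069, -0.998, 0.0], [0.003, -0.0, -1.0]]
ft_force: [0.1, 0.2, -2.3]
grip_width: 0.0354
time_s: 5.8
position: [0.5648, 0.2407, 0.1705]
tool_rot: [[0.998, 0.069, 0.002], [0.069, -0.998, -0.0], [0.002, 0.0, -1.0]]
ft_force: [0.3, 0.6, -1.3]
grip_width: 0.0353
```

View pics/w2.png

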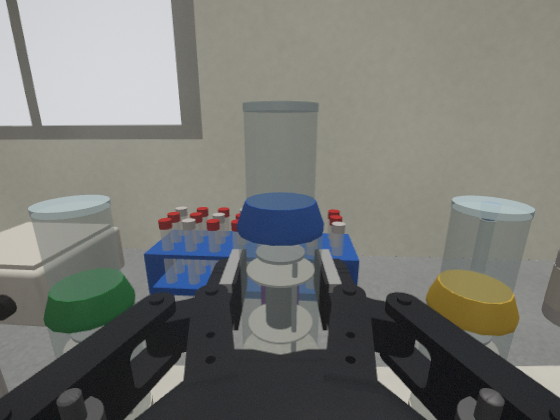

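The wrist view shows the blue band at (280,218), upright in the fingers and well above green (90,300) and yellow (475,300). The lamp is out of its socket, so I'll lift it above the neighbours.

```bash
python3 -m crank '{"hand":[255,255,255,255,255],"translation":[[0,0,-0.02],[0,0,-0.055],[0,0,-0.095],[0,0,-0.13],[0,0,-0.16]],"dr":[[0,0,0],[0,0,0],[0,0,0],[0,0,0],[0,0,0]]}';python3 -m crank '{"hand":[255],"translation":[[0,0,0]],"dr":[[0,0,0]]}';python3 - <<'E'
from h import *
def Y(a):a=np.radians(a);c,s=np.cos(a),np.sin(a);return np.array([[c,s,0],[s,-c,0],[0,0,-1.]])
goto([.6,.07,.33],Y(-14));goto([.58,-.13,.33],Y(-32))
E
```

```text
time_s: 6.4
position: [0.5641, 0.2406, 0.332]
tool_rot: [[0.998, 0.069, 0.003], [0.069, -0.998, 0.0], [0.003, -0.0, -1.0]]
ft_force: [1.7, -0.0, -1.0]
grip_width: 0.0356
time_s: 6.5
position: [0.5643, 0.2407, 0.3349]
tool_rot: [[0.998, 0.069, 0.01], [0.069, -0.998, 0.002], [0.01, -0.002, -1.0]]
ft_force: [0.1, -0.0, -2.0]
grip_width: 0.0354
q [  17.9   17.9  113.3  200.4   43.7 -105.1] t 6.5
translation [0.0238 0.1728 0.0049] dr [-0.003 -0.009  0.314]
q [  17.9   17.9  113.3  200.4   43.7 -105.1] t 6.5
translation [-0.01    0.3709  0.0042] dr [-0.005 -0.009  0.628]
```

```bash
python3 -m crank '{"hand":[255,255,255,255,255],"translation":[[0.006,0.03,0],[0.012,0.065,0],[0.018,0.1,0],[0.022,0.135,0],[0.024,0.17,0]],"dr":[[0,0,0.06],[0,0,0.12],[0,0,0.18],[0,0,0.25],[0,-0.009,0.314]]}';python3 -m crank '{"hand":[255,255,255,255,255],"translation":[[0.004,0.04,0],[0.008,0.08,0],[0.012,0.12,0],[0.012,0.16,0],[0.012,0.195,0]],"dr":[[0,0,0.06],[0,0,0.12],[0,0,0.18],[0,0,0.25],[0,0,0.314]]}';python3 - <<'E'
from h import *
def Y(a):a=np.radians(a);c,s=np.cos(a),np.sin(a);return np.array([[c,s,0],[s,-c,0],[0,0,-1.]])
goto([.517,-.342,.33],Y(-53))
E
```

```text
time_s: 7.0
position: [0.6003, 0.0713, 0.3282]
tool_rot: [[0.969, -0.245, -0.01], [-0.245, -0.969, 0.001], [-0.01, 0.002, -1.0]]
ft_force: [0.8, 0.6, -0.2]
grip_width: 0.0358
time_s: 7.5
position: [0.5638, -0.1212, 0.3286]
tool_rot: [[0.846, -0.533, -0.009], [-0.533, -0.846, 0.002], [-0.009, 0.004, -1.0]]
ft_force: [0.8, 0.0, -1.4]
grip_width: 0.0357
q [ -17.2   15.5  118.2  201.5   45.2 -105.6] t 7.5
translation [ 0.0781  0.2118 -0.0013] dr [0.005 0.008 0.363]
```

```bash
python3 -m crank '{"hand":[255,255,255,255,255],"translation":[[0.015,0.04,0],[0.03,0.08,0],[0.045,0.125,0],[0.06,0.17,0],[0.077,0.21,0]],"dr":[[0,0,0.07],[0,0,0.14],[0,0,0.21],[0,0,0.29],[0.005,0.008,0.363]]}';python3 -m crank '{"hand":[255,255],"translation":[[0,0,0],[0,0,0]],"dr":[[0.1,0,0],[0.2,0,0]]}';python3 - <<'E'
from h import *
a=np.radians(-53);x=np.array([np.cos(a),np.sin(a),0])
R=np.c_[x,[0,0,-1],np.cross(x,[0,0,-1])];goto([.517,-.342,.29],R)
R=np.c_[x,[0,0,1],np.cross(x,[0,0,1])];goto([.517,-.342,.29],R)
E
```

```text
time_s: 8.0
position: [0.5174, -0.3402, 0.3289]
tool_rot: [[0.601, -0.799, 0.0], [-0.799, -0.601, 0.0], [-0.0, -0.001, -1.0]]
ft_force: [0.4, -0.5, -1.0]
grip_width: 0.0356
time_s: 8.2
position: [0.5181, -0.3394, 0.3284]
tool_rot: [[0.603, -0.781, 0.162], [-0.798, -0.59, 0.123], [-0.001, -0.203, -0.979]]
ft_force: [-0.5, 0.6, -1.6]
grip_width: 0.0353
q [-37.9  18.9 112.6 202.   43.6 -94.6] t 8.2
translation [0.0014 0.0102 0.0371] dr [1.366e+00 1.000e-03 0.000e+00]
q [-37.9  18.9 112.6 202.   43.6 -94.6] t 8.2
translation [0.0014 0.0102 0.0371] dr [-1.775e+00 -0.000e+00  1.000e-03]
```

```bash
Z='[[0,0,0],[0,0,0],[0,0,0],[0,0,0],[0,0,0]]'; python3 -m crank '{"hand":[255,255,255,255,255],"translation":[[0,0,0],[0,0,0],[0,0,0],[0,0,0],[0,0,0]],"dr":[[0.13,0,0],[0.26,0,0],[0.4,0,0],[0.54,0,0],[0.68,0,0]]}' >/dev/null;python3 -m crank '{"hand":[255,255,255,255,255],"translation":[[0,0,0],[0,0,0],[0,0,0],[0,0,0],[0,0,0]],"dr":[[0.14,0,0],[0.28,0,0],[0.42,0,0],[0.56,0,0],[0.686,0,0]]}';python3 -m crank '{"hand":[255,255,255,255,255],"translation":[[0,0,0],[0,0,0],[0,0,0],[0,0,0],[0,0,0]],"dr":[[0,0,0],[0,0,0],[0,0,0],[0,0,0],[0,0,0]]}';python3 - <<'E'
from h import *
a,_=snap('scene'); b,_=snap('side'); w,_=snap('wrist')
cv2.imwrite('pics/f.png',np.hstack([cv2.resize(a,(400,300)),cv2.resize(b,(400,300))]))
cv2.imwrite('pics/fw.png',w)
for n in ('scene','side'):
    z=load(n);W=allworld(z);im=z['im'].astype(int);B,G,R=im[...,0],im[...,1],im[...,2]
    m=(B>R+50)&(B>G+40)&(W[...,2]>.25)&(abs(W[...,0]-.5)<.2)&(abs(W[...,1]+.33)<.2);k,l,st,c=cv2.connectedComponentsWithStats(m.astype(np.uint8))
    for i in range(1,k):
        if st[i,4]>10:print(n,c[i].round(),st[i,4],np.median(W[l==i],0).round(3))
E
```

```text
time_s: 9.2
position: [0.5184, -0.3382, 0.3286]
tool_rot: [[0.604, 0.001, 0.797], [-0.797, 0.001, 0.604], [-0.001, -1.0, 0.001]]
ft_force: [1.0, -0.7, -1.1]
grip_width: 0.0354
time_s: 9.7
position: [0.5185, -0.3382, 0.3303]
tool_rot: [[0.604, -0.002, 0.797], [-0.797, -0.004, 0.604], [0.002, -1.0, -0.005]]
ft_force: [0.2, 0.4, -1.7]
grip_width: 0.0358
scene [241.  73.] 73 [ 0.553 -0.28   0.344]
side [329. 258.] 219 [ 0.553 -0.287  0.345]
side [313. 306.] 206 [ 0.48  -0.343  0.345]
```

View pics/f.png

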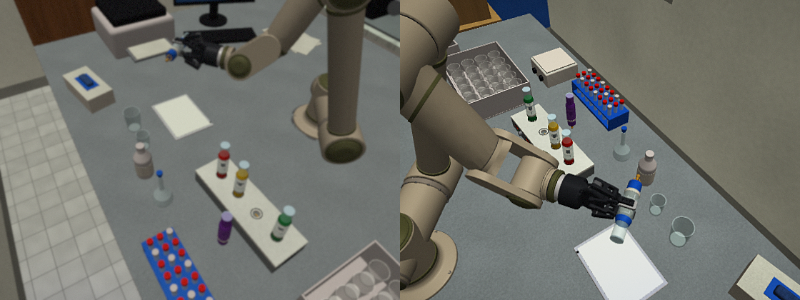

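View pics/fw.png

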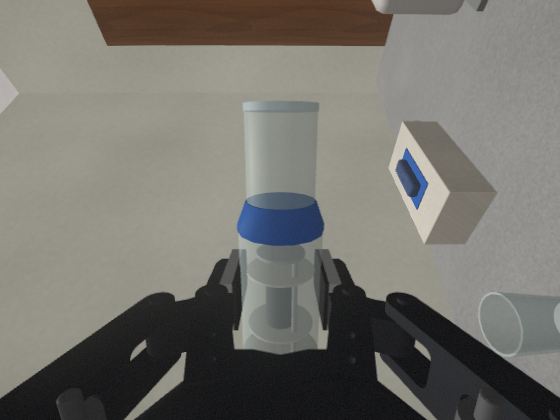

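The two-view picture shows the lamp level in the fingers over the panel, at about (625,210) in the montage. The other three lamps are still plugged in and the glassware stands as before. Collar and band are both at z = 0.345, and the mid point is about 14 mm from the panel's middle.

```bash
python3 -c "
from h import *
s=sensors.observe();print(np.abs(s['qvel']).max(),s['grip_width'],s['time_s']);print(env.close_job())"
```

```text
0.1344106200271853 0.03530357511424288 9.85
the job is handed in; nothing more can be done
None
```

I handed the job in with the blue-collared lamp still gripped at 60 N, lying level over the light panel. I gripped it by the bulb from the robot's side and pulled it straight up out of its socket. I then lifted it above the other lamps, carried it to the panel and rolled it 90°.

These are the last checks before handing in, at 9.85 s of the 48 s allowed:
- **Level:** collar and shoulder band both measured at z = 0.345 m on their upper surfaces, and the tool axes were within about 0.3° of level.
- **Position:** the lamp's mid point is about 14 mm from the panel's middle horizontally, and about 33 cm above the bench.
- **Grip and stillness:** the finger opening held at about 35.5 mm on the 37 mm bulb. The fastest joint was moving at 0.13°/s.
- **Other things:** in the final scene and side pictures the red, yellow and green lamps were still plugged in, and the beakers, bottle and flask looked unmoved. I judged this by eye and did not measure it again. I saw no sign of contact with the window, but no reading checks that directly.

No check failed or disagreed with another. The hand-in gave no verdict.

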